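# Turn the utensil carousel and hang up the sauce dipper

## Task

Turn the utensil carousel until its one empty hook is at the front, over the tongue of the foot. Then take the steel dipper that stands on the wooden board and hang it by its loop on that empty hook, letting go so that it hangs still, with the hook still at the front. Leave the bottle, teacup, tin, jar, bowl and timer standing where they are.

Things in the scene. Friction and masses are not known exactly. Their poses are not given: they have to be found in the camera images.
- stand: Fixed steel foot of the carousel: round plate 170 mm wide, 14 mm high, with a post 20 mm thick. Origin: on the table, on the carousel's vertical axis; z up. Its own -x axis is the FRONT (towards the robot's side, within about 20 degrees of straight): a flat tongue 36 mm wide, 8 mm high juts out there to 155 mm from the axis.
- carousel: Hub with six spokes 60 degrees apart; one is empty and lies along its own -x axis, five carry a utensil fixed to it. Turns about the vertical (its z) both ways without stops and stays where it is left; about 1 N across a spoke turns it. Origin on the axis at table height. The utensils' loops sit 100 mm from the axis, 45 mm wide; they reach 40 mm to either side, 190 mm down.
- axis_top (a point): Top of the carousel's hub, on its axis, 274 mm above the table. The hub is 44 mm wide. The spokes are round steel bars 8 mm thick; bar axis 262 mm above the table at the hub, sloping straight down to 245 mm at 82 mm from the axis. Inside 90 mm from the axis the gaps between spokes are empty.
- empty_hook (a point): Top of the empty spoke's bar, in the middle of its level seat: 100 mm from the axis, 249 mm above the table. The seat (bar axis 245 mm high) runs from 82 to 118 mm from the axis; beyond it the bar turns up to a tip 131 mm from the axis, 266 mm high.
- board: Fixed wooden board 210 x 210 x 12 mm on the table. Origin: centre of its underside.
- dipper: Loose steel dipper, 120 to 230 g, 208 mm tall, upright on the board among the bystanders: flat-bottomed cup 52 mm wide, 45 mm tall; a 6 mm thick handle rises from the rim on its own +x side, bends back over the cup and ends in a closed upright wire loop. Origin: centre of the underside, z up. It hangs upright from the loop; the cup may face either way.
- loop_centre (a point): Middle of the dipper's loop, 181 mm above the dipper's underside, 5 mm to its +x. The loop lies across the dipper's x axis: wire 5 mm thick, 45 mm wide over all along y, its upright sides are flat cheeks 26 mm high, 14 mm wide along x (to be gripped across y), 53 mm high over all, opening 35 x 43 mm.
- loop_top (a point): Underside of the loop's top wire, the place that rests on the hook; 21.5 mm above the loop's centre.
- bottle: Bystander: amber glass bottle, 56 mm wide, 165 mm tall, on the board. Origin: centre of its underside.
- teacup: Bystander: white open cup, 72 mm wide at the rim, 75 mm tall, on the board. Origin: centre of its underside.
- tin: Bystander: plain round metal tin, 66 mm wide, 110 mm tall, on the board. Origin: centre of its underside.
- jar: Bystander: round glass jar, 60 mm wide, 85 mm tall, on the table in the middle, near the robot. Origin: centre of its underside.
- bowl: Bystander: white bowl, 120 mm wide, 55 mm tall, on the table at the right. Origin: centre of its underside.
- timer: Bystander: flat white kitchen timer, 50 x 70 x 30 mm, on the table at the left. Origin: centre of its underside.
Things that resemble listed ones, but are neither listed nor needed, are in the scene too. What is shaped like the dipper but green, pink or red is not meant.

How it is judged:
On the way, in this order (a step that is already met when the one before it is completed fails the run):
1. the empty hook is at the front, over the tongue (x of empty_hook in the frame of stand below -0.08 m and y of empty_hook in the frame of stand between -0.037 and 0.037 m), for 0.3 s.
2. the dipper hangs by its loop on the empty hook at the front (all of step 1 and distance between loop_top and empty_hook below 0.025 m and height (world z) of dipper above 0.03 m and angle between dipper's own z axis and vertical below 0.35 rad and contact force between dipper and carousel above 0.5 N and linear speed of dipper below 0.05 m/s), for 0.3 s.
At the end, for the whole second after the job is handed in: The empty hook is at the front (within 37 mm of the tongue's centre line) and the dipper hangs on it by its loop, released, still (under 50 mm/s), upright within 20 degrees, the loop's top within 25 mm of the middle of the seat, its cup clear of the table (all of step 2); the robot touches nothing.
It fails at once if one of the bystanders is shifted more than 40 mm (distance of any of bottle, teacup, tin, jar, bowl, timer from where it was at the start of the episode above 0.04 m).
It fails at once if one of the bystanders is tipped over (angle between any of bottle, teacup, tin, jar, bowl, timer's own z axis and vertical above 0.4 rad).
It also fails if it takes over 72 s, if anything falls off the work surface, if the arm or the gripper's body presses on something with over 40 N, if the wrist force passes 120 N, or if a joint passes its speed limit or range.

## Robot

A 6-joint arm with a two-finger parallel gripper is mounted at the origin on the work surface. World frame = base frame: x ahead of the robot, y to its left, z up, the work surface at z = 0. Lengths are in m, angles in rad, forces in N, time in s.
With the tool pointing down it reaches from about 0.35 to 0.875 m from the base axis. Payload 4.2 kg.
Tool frame: the origin (TCP) lies between the finger pads; the fingertips stand 14 mm ahead of it and the grasp point (between the pads) lies 5 mm behind it; y points along the fingers, x is the direction in which the jaws open and shut, and the axes are right-handed (so a half turn about y gives the same grasp; the last joint's range is limited). The gripper opens to 87 mm and grips with 3 to 60 N. Pads are 19 mm wide; open, the fingers measure 117 mm over their backs; the gripper's body (75 mm by 190 mm) begins 51 mm behind the grasp point.
Start: joints at [-0.9, 0.385, 0.008, 0, -1.194, -0.259], TCP at [0.25, -0.573, 0.237] pointing down, gripper open.
Joint ranges: [-3.14, 3.14], [-1.21, 2.06], [-1.07, 1.41], [-3.16, 2.05], [-2.99, -0.16], [-3.1, 3.1]. Speed limits (rad/s): [2.79, 2.79, 3.14, 3.14, 3.14, 3.14].

## Interface

Orientations are given as a rotation vector (axis times angle).
In Python, from rig import get_state, read_camera, job_done, find_in, landmark_of gives the robot as it stands.
- The arm moves only by the tool play_rows, never from a script. Its argument "increments" is a list of rows, each an object of numbers: "x", "y", "z": the shift along the tool's x, y, z in mm; "wx", "wy", "wz": the turn, a rotation vector about the tool's x, y, z in rad; "jaw": the opening in per cent of the stroke, from 0 (shut) to 100 (fully open). A call has 1 to 8 rows; each row shifts and turns the commanded pose from where the row before left it, along the tool's axes as they then stand; what a row does not reach is not made up. A row lasts 1/12 s, in which the tool goes at most 41.7 mm and 7.16 degrees, less where a joint would pass 70% of its speed; a pose out of reach is approached as far as the arm can. A call is refused whole if a number of a shift passes 41.7 or a number of a turn 0.125, either way. A call with a gripper value outside its range is refused whole. The fingers move at their own pace and stop on an object; the grip force is fixed at half the most. Time passes only in rows, so rows that do not move let the fingers close. It gives the time, the measured TCP pose, the force and the opening at its end, in the units of the state.
- get_state(): the state, without advancing time (a new reading comes with each control period).
- read_camera(name): name is "scene" or "side" or "wrist"; returns a dict with "img" (480x640x3 uint8, blue, green, red), "camera_matrix" (3x3 intrinsics, pixels), "R" (3x3) and "t" (3): a world point X has camera coordinates R X + t. Camera axes: x right, y down, z forward; pixel columns grow to the right and rows downward; lengths in m; the calibration is good to about 2 mm. The wrist camera is an equidistant fisheye: a pixel r from the principal point sees the ray r / f radians off the axis. A picture is of the moment at which its call begins. There is no depth.
- job_done(): hands the job in, once; it reports no verdict.
Trained networks look in a picture, given as the dict that the camera call returned (one of the last four; its "shot" number tells which), for a name from the list of things; names that differ only in an ending like _2 or _b are one class to them, and where a whole thing is asked for, a point or a joint stands for the part that bears it (a point fixed in the world has none). Each returns a list of dicts, best first, with "conf" (0 to 1); they miss things now and then, are a little off and sometimes report something else, mostly with a low value. They report only what shows in the picture. A call takes as long as a camera call. They do not tell look-alikes from the thing itself.
- find_in(target, picture): "box" ([left, top, right, bottom] in pixels, round what is visible of it).
- landmark_of(target, picture): "centre" ([column, row] in pixels: a listed point, or the origin of a listed thing).
The state is a dict: "t": time; "joints": joint angles; "joint_velocities": joint speeds; "joint_efforts": joint torques, N m; "tool_pos": TCP position; "tcp_rot": TCP orientation; "ft_force": force on the tool from outside, world axes, zero at the start; "ft_torque": the same for the moment, N m; "finger_gap": opening from 0.0 (shut) to 1.0 (fully open).
Only numpy, scipy, OpenCV 4.12 (cv2) and the standard library are available. Lean on these libraries where they do the work, as an engineer would, in place of code of your own. Each camera call takes 0.05 s, during which the arm holds its last target. There are 200 camera calls.

## Working session

There is one attempt and no reset: what is moved stays moved. The work goes in short steps, Python scripts to look and compute and a tool call to move; the robot and the scene stay as the last step left them, time stands still between calls to the robot, and variables do not carry over. Pictures are saved under pics/ and viewed, about 8 in all and at most 12, crops included, and the job is handed in when it is done.

Besides the shell and the picture viewer there is one more tool, called after "Call:" as a command line: name --argument value ..., lists and objects as JSON in quotes. play_rows: Moves the arm, as the interface text tells. Its arguments: {"type":"object","properties":{"increments":{"type":"array","items":{"type":"object","properties":{"x":{"type":"number"},"y":{"type":"number"},"z":{"type":"number"},"wx":{"type":"number"},"wy":{"type":"number"},"wz":{"type":"number"},"jaw":{"type":"number"}}}}},"required":["increments"]}

```bash
mkdir -p pics; cat > h.py <<'E'
import numpy as np, cv2
from rig import *
from scipy.spatial.transform import Rotation as Ro
def ray(p,px):
    K=p["camera_matrix"];R=np.array(p["R"]);t=np.array(p["t"])
    d=np.linalg.inv(K)@np.array([px[0],px[1],1.]);d=R.T@d
    return -R.T@t,d/np.linalg.norm(d)
def atz(p,px,z):
    c,d=ray(p,px);return c+d*(z-c[2])/d[2]
def tri(obs):
    A=np.zeros((3,3));b=np.zeros(3)
    for p,px in obs:
        c,d=ray(p,px);M=np.eye(3)-np.outer(d,d);A+=M;b+=M@c
    return np.linalg.solve(A,b)
def proj(p,X):
    v=np.array(p["camera_matrix"])@(np.array(p["R"])@np.array(X)+np.array(p["t"]));return v[:2]/v[2]
def l(x): return np.round(x,3).tolist()
E
python3 - <<'E'
from h import *
P={n:read_camera(n) for n in("scene","side")}
for n,p in P.items():
    cv2.imwrite(f"pics/{n}0.png",p["img"]); print(n,l(ray(p,(320,240))[0]),l(ray(p,(320,240))[1]))
Z=dict(stand=0,axis_top=.274,empty_hook=.249,board=0,dipper=.012,loop_centre=.193,bottle=.012,teacup=.012,tin=.012,jar=0,bowl=0,timer=0,carousel=0)
for k,z in Z.items():
    for n,p in P.items():
        for r in landmark_of(k,p)[:4]: print(k,n,np.round(r["centre"]).tolist(),round(r["conf"],2),l(atz(p,r["centre"],z)[:2]))
print(get_state())
E
```

```text
scene [1.216, -0.666, 1.003] [-0.543, 0.517, -0.662]
side [0.438, 1.029, 0.918] [0.056, -0.819, -0.571]
stand scene [387.0, 267.0] 0.94 [0.606, 0.184]
stand scene [405.0, 189.0] 0.69 [0.391, 0.518]
stand scene [286.0, 339.0] 0.26 [0.609, -0.196]
stand side [272.0, 357.0] 0.97 [0.605, 0.2]
axis_top scene [404.0, 185.0] 0.91 [0.603, 0.206]
axis_top side [264.0, 265.0] 0.57 [0.609, 0.203]
empty_hook scene [392.0, 174.0] 0.63 [0.529, 0.248]
empty_hook side [301.0, 293.0] 0.68 [0.528, 0.253]
empty_hook side [309.0, 268.0] 0.53 [0.519, 0.172]
board scene [287.0, 340.0] 0.91 [0.614, -0.197]
board side [291.0, 258.0] 0.88 [0.607, -0.19]
dipper scene [182.0, 385.0] 0.94 [0.558, -0.456]
dipper scene [204.0, 308.0] 0.92 [0.399, -0.297]
dipper scene [257.0, 332.0] 0.89 [0.55, -0.24]
dipper side [365.0, 243.0] 0.9 [0.389, -0.267]
dipper side [315.0, 225.0] 0.87 [0.55, -0.355]
dipper side [316.0, 214.0] 0.78 [0.55, -0.423]
dipper side [310.0, 246.0] 0.59 [0.555, -0.238]
loop_centre scene [192.0, 261.0] 0.91 [0.409, -0.305]
loop_centre scene [256.0, 280.0] 0.9 [0.557, -0.231]
loop_centre scene [206
[... 1045 characters left out ...]
el side [271.0, 354.0] 0.83 [0.61, 0.192]
{'t': 1.4, 'joints': array([-9.00388313e-01,  3.84712924e-01,  7.89820641e-03, -1.89169049e-05,
       -1.19400258e+00, -2.58573247e-01]), 'joint_velocities': array([ 0.00130018,  0.00055558,  0.00154865, -0.00129509, -0.00015234,
       -0.00275309]), 'joint_efforts': array([-1.04706942e-03, -3.90468478e+01,  1.87626708e+01,  4.22456235e+00,
        1.55230419e-02, -4.50864434e-05]), 'tool_pos': array([ 0.25018457, -0.57271567,  0.23653875]), 'tcp_rot': array([-0.98539171, -1.50576221,  1.50572027]), 'ft_force': array([0.07190554, 0.297165  , 0.52183425]), 'ft_torque': array([-0.03578632, -0.00942439, -0.03385475]), 'finger_gap': 1.0023731350455019}
```

```bash
python3 - <<'E'
import cv2
a=cv2.imread("pics/scene0.png");b=cv2.imread("pics/side0.png")
cv2.imwrite("pics/sc_crop.png",cv2.resize(a[100:430,130:480],None,fx=1.7,fy=1.7,interpolation=cv2.INTER_CUBIC))
cv2.imwrite("pics/sd_crop.png",cv2.resize(b[130:430,160:460],None,fx=2,fy=2,interpolation=cv2.INTER_CUBIC))
from scipy.spatial.transform import Rotation as R
print(R.from_rotvec([-0.98539171, -1.50576221,  1.50572027]).as_matrix().round(3))
E
```

```text
[[-0.4    0.    -0.916]
 [ 0.916  0.    -0.4  ]
 [ 0.    -1.    -0.   ]]
```

View pics/sc_crop.png

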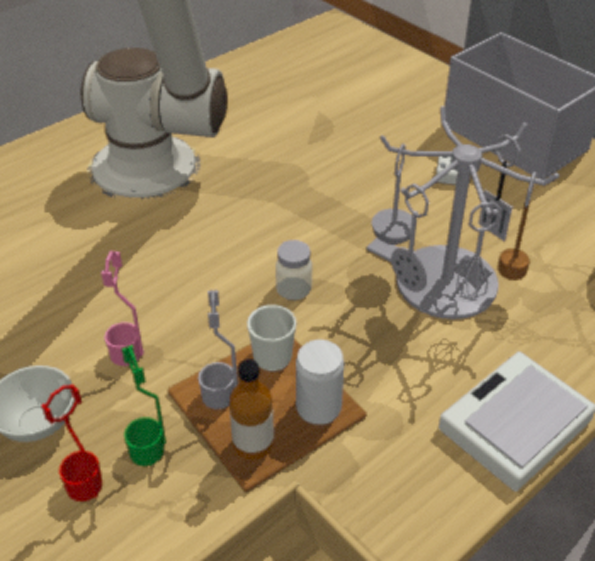

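View pics/sd_crop.png

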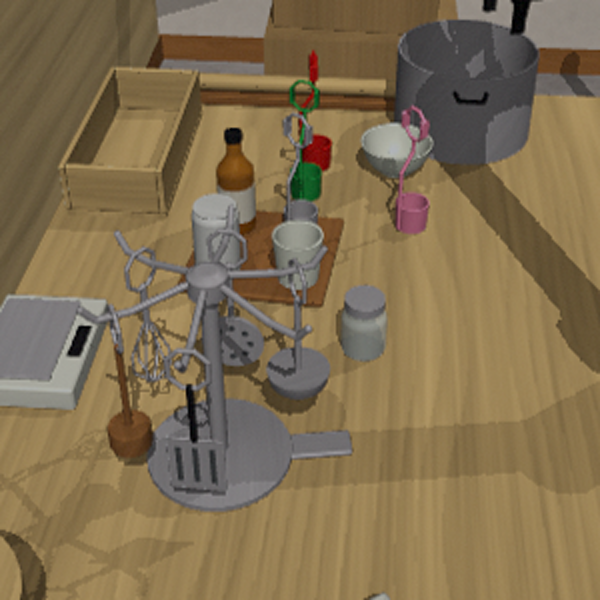

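Scene crop: silver dipper at about (215,340), with the bottle, teacup and tin around it. The empty spoke points to (445,115). Side crop: the empty spoke ends at about (305,330) and the tongue end is at (351,444).

```bash
python3 - <<'E'
from h import *
s=read_camera("scene");d=read_camera("side")
ax=tri([(s,(404,185)),(d,(264,265))]);hk=tri([(s,(392,174)),(d,(301,293))]);lc=tri([(s,(256,280)),(d,(309,197))])
print("axis",l(ax),"hook",l(hk),"loop",l(lc))
print("foot",l(tri([(s,(387,267)),(d,(272,357))])), "dip",l(tri([(s,(257,332)),(d,(310,246))])))
e=atz(d,(335.5,352),.008);print("tongue side",l(e)); e2=atz(s,(350,246),.008);print("tongue scene",l(e2))
A=np.array([.606,.203])
for v in(e,e2,hk): w=v[:2]-A;print(np.degrees(np.arctan2(w[1],w[0])),np.hypot(*w))
# check: mark tongue/ spokes in side at hypothesised angle
E
```

```text
axis [0.607, 0.203, 0.275] hook [0.528, 0.252, 0.247] loop [0.554, -0.229, 0.188]
foot [0.604, 0.19, -0.008] dip [0.553, -0.24, 0.011]
tongue side [0.458, 0.181, 0.008]
tongue scene [0.478, 0.16, 0.008]
-171.42773278159393 0.1496974777385526
-161.45433324838706 0.1347262331765788
147.94166538315613 0.09233589167627936
```

Call:
play_rows --increments '[{"y":-41},{"y":-41},{"y":-41},{"x":27,"z":-24},{"x":27,"z":-24},{"x":27,"z":-24},{"x":27,"z":-24},{"x":27,"z":-24}]'

```text
validation failed for argument at $.in...
```

Call:
play_rows --increments '[{"x":27,"z":-24},{"x":27,"z":-24},{"x":27,"z":-24},{"x":27,"z":-24},{"x":27,"z":-24},{"x":27,"z":-24},{"x":27,"z":-24},{"x":27,"z":-24}]'

```text
validation failed for argument at $.in...
```

Call:
play_rows --increments '[{"x":27,"z":-24},{"x":27,"z":-24},{"x":27,"z":-24},{"x":27,"z":-24},{"x":27,"z":-24},{"x":27,"z":-24,"jaw":50},{"x":27,"z":-24},{"x":27,"z":-24}]'

```text
validation failed for argument at $.in...
```

Call:
play_rows --increments '[{"x":0,"y":-41,"z":0,"wx":0,"wy":0,"wz":0,"jaw":100},{"x":0,"y":-41,"z":0,"wx":0,"wy":0,"wz":0,"jaw":100},{"x":0,"y":-41,"z":0,"wx":0,"wy":0,"wz":0,"jaw":100},{"x":27,"y":0,"z":-24,"wx":0,"wy":0,"wz":0,"jaw":100},{"x":27,"y":0,"z":-24,"wx":0,"wy":0,"wz":0,"jaw":100},{"x":27,"y":0,"z":-24,"wx":0,"wy":0,"wz":0,"jaw":100},{"x":27,"y":0,"z":-24,"wx":0,"wy":0,"wz":0,"jaw":100},{"x":27,"y":0,"z":-24,"wx":0,"wy":0,"wz":0,"jaw":100}]'

```text
t: 2.17
tool_pos: [0.3061, -0.3994, 0.3597]
tcp_rot: [-0.986, -1.505, 1.505]
ft_force: [1.3, 0.2, 0.3]
finger_gap: 1.0
```

Call:
play_rows --increments '[{"x":27,"y":0,"z":-24,"wx":0,"wy":0,"wz":0,"jaw":100},{"x":27,"y":0,"z":-24,"wx":0,"wy":0,"wz":0,"jaw":100},{"x":27,"y":0,"z":-24,"wx":0,"wy":0,"wz":0,"jaw":100},{"x":27,"y":0,"z":-24,"wx":0,"wy":0,"wz":0,"jaw":100},{"x":27,"y":0,"z":-24,"wx":0,"wy":0,"wz":0,"jaw":100},{"x":27,"y":0,"z":-24,"wx":0,"wy":0,"wz":0,"jaw":100},{"x":27,"y":0,"z":-24,"wx":0,"wy":0,"wz":0,"jaw":100},{"x":27,"y":0,"z":-24,"wx":0,"wy":0,"wz":0,"jaw":100}]'

```text
t: 2.83
tool_pos: [0.3955, -0.1245, 0.36]
tcp_rot: [-0.987, -1.507, 1.505]
ft_force: [0.8, -0.6, 0.2]
finger_gap: 1.003
```

Call:
play_rows --increments '[{"x":27,"y":0,"z":-24,"wx":0,"wy":0,"wz":0,"jaw":50},{"x":27,"y":0,"z":-24,"wx":0,"wy":0,"wz":0,"jaw":50},{"x":27,"y":0,"z":-24,"wx":0,"wy":0,"wz":0,"jaw":50},{"x":27,"y":0,"z":-24,"wx":0,"wy":0,"wz":0,"jaw":50},{"x":27,"y":0,"z":-24,"wx":0,"wy":0,"wz":0,"jaw":50},{"x":27,"y":0,"z":-24,"wx":0,"wy":0,"wz":0,"jaw":50},{"x":27,"y":0,"z":-24,"wx":0,"wy":0,"wz":0,"jaw":50},{"x":27,"y":0,"z":-24,"wx":0,"wy":0,"wz":0,"jaw":50}]'

```text
t: 3.5
tool_pos: [0.4852, 0.1505, 0.3599]
tcp_rot: [-0.985, -1.507, 1.506]
ft_force: [-0.2, -0.2, 0.6]
finger_gap: 0.527
```

Call:
play_rows --increments '[{"x":0,"y":0,"z":0,"wx":0,"wy":0.12,"wz":0,"jaw":50},{"x":0,"y":0,"z":0,"wx":0,"wy":0.12,"wz":0,"jaw":50},{"x":0,"y":0,"z":0,"wx":0,"wy":0.12,"wz":0,"jaw":50},{"x":0,"y":0,"z":0,"wx":0,"wy":0.12,"wz":0,"jaw":50},{"x":0,"y":0,"z":0,"wx":0,"wy":0.12,"wz":0,"jaw":50},{"x":0,"y":0,"z":0,"wx":0,"wy":0.12,"wz":0,"jaw":50},{"x":0,"y":0,"z":0,"wx":0,"wy":0.12,"wz":0,"jaw":50},{"x":0,"y":0,"z":0,"wx":0,"wy":0.12,"wz":0,"jaw":50}]'

```text
t: 4.17
tool_pos: [0.485, 0.1486, 0.3597]
tcp_rot: [-1.422, -0.792, 0.792]
ft_force: [0.2, -0.1, 0.6]
finger_gap: 0.501
```

```bash
cat >> h.py <<'E'
def st():
    s=get_state();M=Ro.from_rotvec(s["tcp_rot"]).as_matrix()
    print("t",round(s["t"],2),"pos",l(s["tool_pos"]),"yaw",round(np.degrees(np.arctan2(M[1,0],M[0,0])),1),"down",l(M[:,1]),"J",l(s["joints"]),"F",l(s["ft_force"]),"gap",round(s["finger_gap"],3));return np.array(s["tool_pos"]),M
def fray(p,px):
    K=p["camera_matrix"];R=np.array(p["R"]);t=np.array(p["t"])
    u=np.array([(px[0]-K[0,2])/K[0,0],(px[1]-K[1,2])/K[1,1]]);th=np.hypot(*u)
    d=R.T@np.r_[np.sin(th)*u/max(th,1e-9),np.cos(th)];return -R.T@t,d
def fatz(p,px,z):
    c,d=fray(p,px);return c+d*(z-c[2])/d[2]
E
python3 - <<'E'
from h import *
pos,M=st()
p=read_camera("wrist");cv2.imwrite("pics/w1.png",p["img"]);print(l(fray(p,(320,240))[0]),l(fray(p,(320,240))[1]))
for k,z in dict(axis_top=.274,empty_hook=.249,stand=0,timer=0).items():
    for r in landmark_of(k,p)[:3]: print(k,np.round(r["centre"]),round(r["conf"],2),l(fatz(p,r["centre"],z)))
E
```

```text
t 4.17 pos [0.485, 0.149, 0.36] yaw 58.3 down [0.0, 0.0, -1.0] J [0.618, 0.116, -0.05, -0.0, -1.405, -2.743] F [0.168, -0.119, 0.636] gap 0.501
[0.425, 0.186, 0.509] [0.211, -0.161, -0.964]
empty_hook [474. 219.] 0.66 [0.528, 0.25, 0.249]
empty_hook [469.  54.] 0.56 [0.419, 0.308, 0.249]
stand [403. 249.] 0.96 [0.61, 0.196, 0.0]
timer [474.  52.] 0.75 [0.417, 0.433, 0.0]
```

View pics/w1.png

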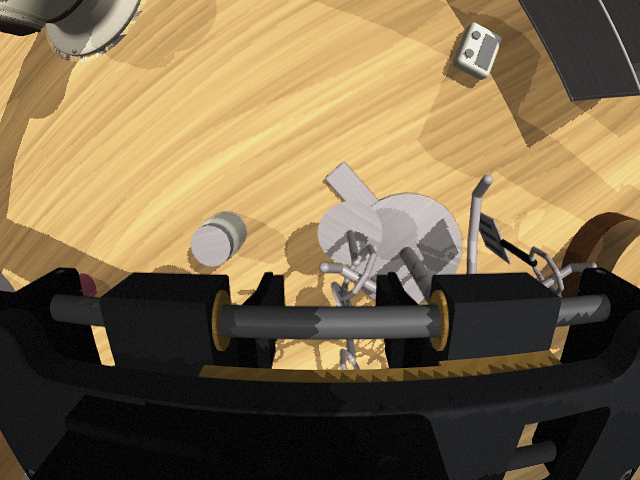

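Wrist picture: the tongue end is at about (336,173), the foot plate around (413,233), the empty hook tip at (487,182) and the jar at (215,240).

```bash
python3 - <<'E'
from h import *
p=read_camera("wrist")
A=np.array([.606,.203])
for n,px,z in(("tongue",(336,173),.008),("tc1",(345,163),.008),("tc2",(326,183),.008),("tip",(487,183),.266),("bar",(472,262),.25),("foot",(403,249),0)):
    X=fatz(p,px,z)[:2];w=X-A;print(n,l(X),round(np.degrees(np.arctan2(w[1],w[0])),1),round(np.hypot(*w),3))
for n in("scene","side"):
    q=read_camera(n)
    for k,z in(("axis_top",.274),("stand",0.)):
        for r in landmark_of(k,q)[:1]:print(n,k,l(atz(q,r["centre"],z)),r["conf"])
E
```

```text
tongue [0.466, 0.17] -166.9 0.144
tc1 [0.461, 0.188] -174.0 0.146
tc2 [0.471, 0.152] -159.3 0.145
tip [0.503, 0.266] 148.6 0.121
bar [0.557, 0.234] 147.8 0.058
foot [0.61, 0.197] -55.9 0.007
scene axis_top [0.604, 0.197, 0.274] 0.93
scene stand [0.604, 0.198, 0.0] 0.93
side axis_top [0.61, 0.197, 0.274] 0.9
side stand [0.603, 0.203, -0.0] 0.58
```

Call:
play_rows --increments '[{"x":36,"y":0,"z":6,"wx":0,"wy":0,"wz":0,"jaw":50},{"x":36,"y":0,"z":6,"wx":0,"wy":0,"wz":0,"jaw":50},{"x":36,"y":0,"z":6,"wx":0,"wy":0,"wz":0,"jaw":50},{"x":0,"y":20,"z":0,"wx":0,"wy":0,"wz":0,"jaw":50},{"x":0,"y":20,"z":0,"wx":0,"wy":0,"wz":0,"jaw":50},{"x":0,"y":15,"z":0,"wx":0,"wy":0,"wz":0,"jaw":50},{"x":0,"y":0,"z":0,"wx":0,"wy":0,"wz":0,"jaw":50}]'

```text
t: 5.35
tool_pos: [0.5245, 0.2497, 0.3005]
tcp_rot: [-1.42, -0.791, 0.803]
ft_force: [-0.3, 0.0, -1.0]
finger_gap: 0.499
```

```bash
python3 - <<'E'
from h import *
st()
p=read_camera("wrist");cv2.imwrite("pics/w2.png",p["img"])
E
```

```text
t 5.35 pos [0.525, 0.25, 0.3] yaw 58.6 down [-0.007, -0.004, -1.0] J [0.722, 0.276, 0.01, -0.001, -1.312, -2.841] F [-0.288, 0.021, -0.983] gap 0.499
```

View pics/w2.png

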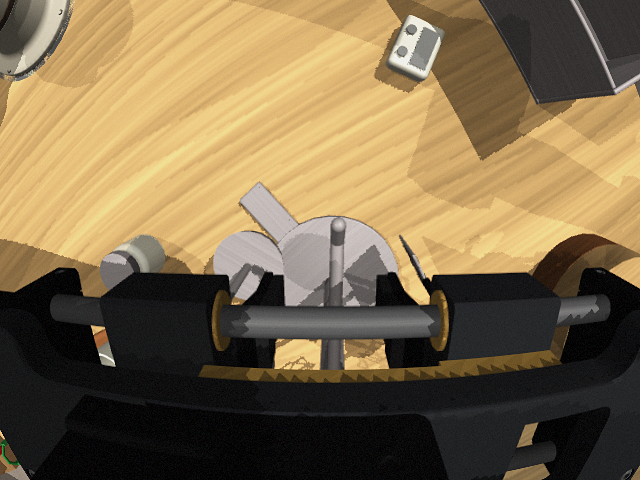

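The bar is centred between the fingers, column 337 in the picture. I'll lower, then sweep the arc.

Call:
play_rows --increments '[{"x":0,"y":20,"z":0,"wx":0,"wy":0,"wz":0,"jaw":50},{"x":0,"y":20,"z":0,"wx":0,"wy":0,"wz":0,"jaw":50},{"x":0,"y":16,"z":0,"wx":0,"wy":0,"wz":0,"jaw":30},{"x":0,"y":0,"z":0,"wx":0,"wy":0,"wz":0,"jaw":25},{"x":0,"y":0,"z":0,"wx":0,"wy":0,"wz":0,"jaw":25}]'

```text
t: 5.82
tool_pos: [0.5265, 0.2501, 0.2496]
tcp_rot: [-1.421, -0.798, 0.796]
ft_force: [0.4, 0.5, 1.0]
finger_gap: 0.352
```

Call:
play_rows --increments '[{"x":-9.3,"y":0,"z":-0.4,"wx":0,"wy":-0.096,"wz":0,"jaw":25},{"x":-9.3,"y":0,"z":-0.4,"wx":0,"wy":-0.096,"wz":0,"jaw":25},{"x":-9.3,"y":0,"z":-0.4,"wx":0,"wy":-0.096,"wz":0,"jaw":25},{"x":-9.3,"y":0,"z":-0.4,"wx":0,"wy":-0.096,"wz":0,"jaw":25},{"x":-9.3,"y":0,"z":-0.4,"wx":0,"wy":-0.096,"wz":0,"jaw":25},{"x":-9.3,"y":0,"z":-0.4,"wx":0,"wy":-0.096,"wz":0,"jaw":25},{"x":-9.3,"y":0,"z":-0.4,"wx":0,"wy":-0.096,"wz":0,"jaw":25},{"x":-9.3,"y":0,"z":-0.4,"wx":0,"wy":-0.096,"wz":0,"jaw":25}]'

```text
t: 6.48
tool_pos: [0.5147, 0.1787, 0.2514]
tcp_rot: [-1.096, -1.377, 1.369]
ft_force: [-0.1, 0.3, -0.1]
finger_gap: 0.252
```

Call:
play_rows --increments '[{"x":0,"y":0,"z":0,"wx":0,"wy":0,"wz":0,"jaw":15},{"x":0,"y":0,"z":0,"wx":0,"wy":0,"wz":0,"jaw":11},{"x":0,"y":0,"z":0,"wx":0,"wy":0,"wz":0,"jaw":11},{"x":0,"y":0,"z":0,"wx":0,"wy":0,"wz":0,"jaw":11}]'

```text
t: 6.82
tool_pos: [0.5142, 0.179, 0.2494]
tcp_rot: [-1.098, -1.37, 1.368]
ft_force: [0.4, -0.8, -0.3]
finger_gap: 0.12
```

```bash
python3 - <<'E'
from h import *
st()
p=read_camera("wrist");cv2.imwrite("pics/w3.png",p["img"])
E
```

```text
t 6.82 pos [0.514, 0.179, 0.249] yaw 102.5 down [0.001, 0.001, -1.0] J [0.633, 0.238, -0.172, 0.0, -1.16, -1.985] F [0.43, -0.805, -0.261] gap 0.12
```

View pics/w3.png

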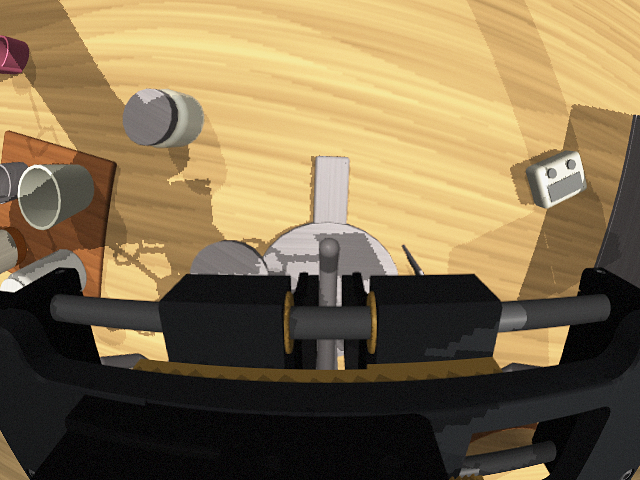

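The spoke lies exactly along the tongue: the tongue is at columns 313–349, the bar at 329. Next I release, lift and go above the dipper.

Call:
play_rows --increments '[{"x":0,"y":0,"z":0,"wx":0,"wy":0,"wz":0,"jaw":40},{"x":0,"y":0,"z":0,"wx":0,"wy":0,"wz":0,"jaw":40},{"x":0,"y":0,"z":0,"wx":0,"wy":0,"wz":0,"jaw":40},{"x":0,"y":-37,"z":0,"wx":0,"wy":0,"wz":0,"jaw":40},{"x":0,"y":-37,"z":0,"wx":0,"wy":0,"wz":0,"jaw":40},{"x":0,"y":-37,"z":0,"wx":0,"wy":0,"wz":0,"jaw":40},{"x":-37,"y":0,"z":4.5,"wx":0,"wy":0,"wz":0,"jaw":100},{"x":-37,"y":0,"z":4.5,"wx":0,"wy":0,"wz":0,"jaw":100}]'

```text
t: 7.53
tool_pos: [0.522, 0.1053, 0.3622]
tcp_rot: [-1.098, -1.377, 1.368]
ft_force: [0.7, -0.4, -0.2]
finger_gap: 0.474
```

Call:
play_rows --increments '[{"x":-37,"y":0,"z":4.5,"wx":0,"wy":0,"wz":0,"jaw":100},{"x":-37,"y":0,"z":4.5,"wx":0,"wy":0,"wz":0,"jaw":100},{"x":-37,"y":0,"z":4.5,"wx":0,"wy":0,"wz":0,"jaw":100},{"x":-37,"y":0,"z":4.5,"wx":0,"wy":0,"wz":0,"jaw":100},{"x":-37,"y":0,"z":4.5,"wx":0,"wy":0,"wz":0,"jaw":100},{"x":-37,"y":0,"z":4.5,"wx":0,"wy":0,"wz":0,"jaw":100},{"x":-37,"y":0,"z":4.5,"wx":0,"wy":0,"wz":0,"jaw":100},{"x":-37,"y":0,"z":4.5,"wx":0,"wy":0,"wz":0,"jaw":100}]'

```text
t: 8.2
tool_pos: [0.5504, -0.1941, 0.3596]
tcp_rot: [-1.097, -1.369, 1.369]
ft_force: [0.6, 0.3, -0.5]
finger_gap: 0.984
```

Call:
play_rows --increments '[{"x":-37,"y":0,"z":4.5,"wx":0,"wy":0,"wz":0,"jaw":100},{"x":0,"y":0,"z":0,"wx":0,"wy":-0.114,"wz":0,"jaw":100},{"x":0,"y":0,"z":0,"wx":0,"wy":-0.114,"wz":0,"jaw":100},{"x":0,"y":0,"z":0,"wx":0,"wy":-0.114,"wz":0,"jaw":100},{"x":0,"y":0,"z":0,"wx":0,"wy":-0.114,"wz":0,"jaw":100},{"x":0,"y":0,"z":0,"wx":0,"wy":-0.114,"wz":0,"jaw":100},{"x":0,"y":0,"z":0,"wx":0,"wy":0,"wz":0,"jaw":100}]'

```text
t: 8.78
tool_pos: [0.5543, -0.2295, 0.3593]
tcp_rot: [-0.724, -1.764, 1.764]
ft_force: [-0.5, -0.4, -0.7]
finger_gap: 0.997
```

```bash
python3 - <<'E'
from h import *
st()
p=read_camera("wrist");cv2.imwrite("pics/w4.png",p["img"])
for k,z in(("loop_centre",.193),("loop_top",.2145),("dipper",.012)):
    for r in landmark_of(k,p)[:4]: print(k,np.round(r["centre"]),round(r["conf"],2),l(fatz(p,r["centre"],z)))
for n in("scene","side"):
    q=read_camera(n)
    for k,z in(("empty_hook",.249),("loop_centre",.193)):
        for r in landmark_of(k,q)[:4]:print(n,k,np.round(r["centre"]),l(atz(q,r["centre"],z)),round(r["conf"],2))
E
```

```text
t 8.78 pos [0.554, -0.229, 0.359] yaw 135.3 down [-0.0, 0.0, -1.0] J [-0.123, 0.286, 0.166, -0.0, -1.451, -0.656] F [-0.538, -0.377, -0.741] gap 0.997
loop_centre [222. 124.] 0.92 [0.558, -0.357, 0.193]
loop_centre [412.  52.] 0.9 [0.399, -0.287, 0.193]
loop_centre [323. 223.] 0.75 [0.559, -0.233, 0.193]
loop_centre [157.  51.] 0.66 [0.552, -0.454, 0.193]
loop_top [320. 229.] 0.85 [0.56, -0.234, 0.215]
loop_top [146.  48.] 0.83 [0.553, -0.452, 0.215]
loop_top [266. 231.] 0.6 [0.593, -0.265, 0.215]
loop_top [211. 120.] 0.56 [0.558, -0.361, 0.215]
dipper [326. 190.] 0.98 [0.555, -0.236, 0.012]
dipper [219.  76.] 0.75 [0.545, -0.452, 0.012]
dipper [383.  76.] 0.73 [0.392, -0.293, 0.012]
dipper [257. 127.] 0.67 [0.558, -0.362, 0.012]
scene empty_hook [369. 181.] [0.512, 0.179, 0.249] 0.79
scene empty_hook [258. 280.] [0.605, -0.258, 0.249] 0.35
scene loop_centre [166. 334.] [0.557, -0.458, 0.193] 0.95
scene loop_centre [196. 259.] [0.406, -0.295, 0.193] 0.89
scene loop_centre [255. 279.] [0.552, -0.231, 0.193] 0.8
side empty_hook [310. 269.] [0.518, 0.176, 0.249] 0.69
side empty_hook [272. 357.] [0.561, 0.424, 0.249] 0.21
side loop_centre [312. 176.] [0.556, -0.344, 0.193] 0.89
side loop_centre [311. 158.] [0.57, -0.466, 0.193] 0.84
side loop_centre [270. 359.] [0.575, 0.379, 0.193] 0.72
side loop_centre [311. 195.] [0.55, -0.231, 0.193] 0.6
```

View pics/w4.png

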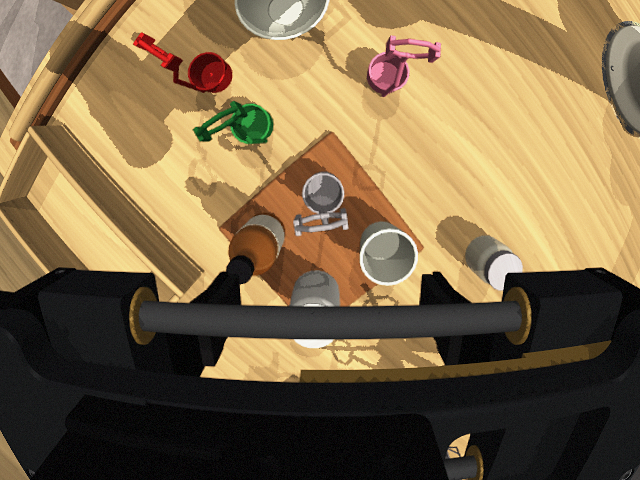

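The dipper's loop is at about (322,222), with its cheek ends near (299,226) and (345,218). The bottle is to its left and the teacup to its right.

```bash
python3 - <<'E'
from h import *
pos,M=st()
p=read_camera("wrist")
a,b=[fatz(p,q,.193) for q in((299,226),(345,218))]
w=b-a;print(l(a),l(b),l((a+b)/2),np.hypot(*w[:2]),np.degrees(np.arctan2(w[1],w[0])))
c=p["img"][170:260,270:380];cv2.imwrite("pics/w4c.png",cv2.resize(c,None,fx=6,fy=6,interpolation=cv2.INTER_CUBIC))
E
```

```text
t 9.28 pos [0.554, -0.229, 0.36] yaw 135.2 down [0.0, 0.0, -1.0] J [-0.123, 0.286, 0.166, -0.0, -1.451, -0.659] F [0.225, -0.768, -0.25] gap 1.002
[0.575, -0.246, 0.193] [0.542, -0.223, 0.193] [0.558, -0.234, 0.193] 0.04072044258761402 145.28871350486892
```

View pics/w4c.png

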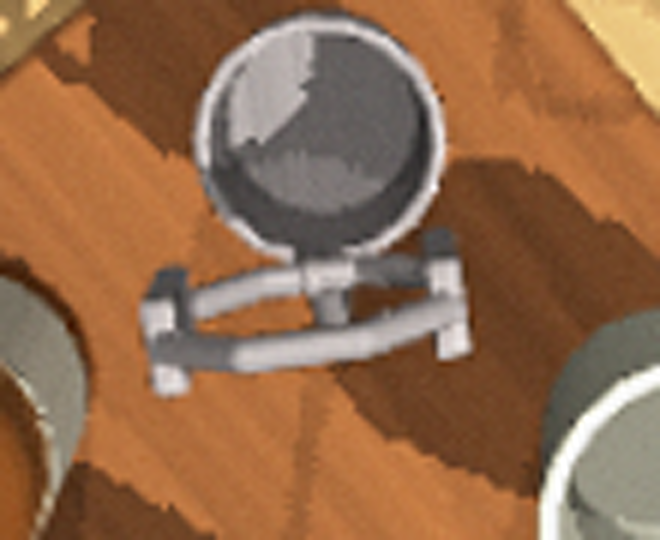

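Call:
play_rows --increments '[{"x":0,"y":0,"z":0,"wx":0,"wy":-0.12,"wz":0,"jaw":78},{"x":-3,"y":35,"z":1,"wx":0,"wy":0,"wz":0,"jaw":78},{"x":0,"y":35,"z":0,"wx":0,"wy":0,"wz":0,"jaw":78},{"x":0,"y":30,"z":0,"wx":0,"wy":0,"wz":0,"jaw":78},{"x":0,"y":0,"z":0,"wx":0,"wy":0,"wz":0,"jaw":78}]'

```text
t: 9.75
tool_pos: [0.5523, -0.2308, 0.2524]
tcp_rot: [-0.617, -1.835, 1.835]
ft_force: [-0.6, 1.0, -1.8]
finger_gap: 0.794
```

```bash
python3 - <<'E'
from h import *
st()
p=read_camera("wrist");c=p["img"][150:400,180:480];cv2.imwrite("pics/w5.png",cv2.resize(c,None,fx=2,fy=2))
for k,z in(("loop_centre",.193),("loop_top",.2145),("dipper",.012)):
    for r in landmark_of(k,p)[:2]: print(k,np.round(r["centre"]),round(r["conf"],2),l(fatz(p,r["centre"],z)))
E
```

```text
t 9.75 pos [0.552, -0.231, 0.252] yaw 142.0 down [-0.013, 0.005, -1.0] J [-0.127, 0.337, -0.023, -0.003, -1.225, -0.534] F [-0.646, 0.955, -1.791] gap 0.794
loop_centre [474.  33.] 0.97 [0.398, -0.288, 0.193]
loop_centre [184. 102.] 0.75 [0.558, -0.358, 0.193]
loop_top [485.  24.] 0.98 [0.4, -0.289, 0.214]
loop_top [313. 278.] 0.96 [0.56, -0.235, 0.214]
dipper [409.  74.] 0.95 [0.394, -0.292, 0.012]
dipper [320. 202.] 0.94 [0.554, -0.241, 0.012]
```

View pics/w5.png

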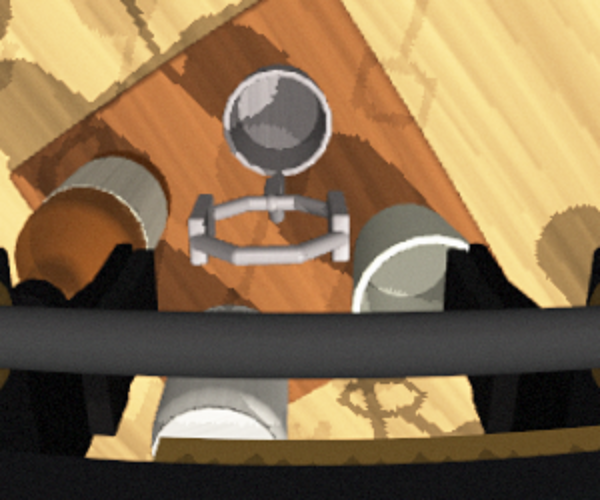

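The loop is squarely between the fingers, about 6 mm to the tool's -x side. I'll correct, lower and grip.

Call:
play_rows --increments '[{"x":-5.5,"y":10,"z":-1,"wx":0,"wy":0,"wz":0,"jaw":78},{"x":0,"y":20,"z":0,"wx":0,"wy":0,"wz":0,"jaw":78},{"x":0,"y":20,"z":0,"wx":0,"wy":0,"wz":0,"jaw":78},{"x":0,"y":17,"z":0,"wx":0,"wy":0,"wz":0,"jaw":78},{"x":0,"y":0,"z":0,"wx":0,"wy":0,"wz":0,"jaw":78},{"x":0,"y":0,"z":0,"wx":0,"wy":0,"wz":0,"jaw":78}]'

```text
t: 10.45
tool_pos: [0.5614, -0.235, 0.1928]
tcp_rot: [-0.632, -1.84, 1.841]
ft_force: [-0.4, -0.2, 0.4]
finger_gap: 0.777
```

Call:
play_rows --increments '[{"x":0,"y":0,"z":0,"wx":0,"wy":0,"wz":0,"jaw":62},{"x":0,"y":0,"z":0,"wx":0,"wy":0,"wz":0,"jaw":55},{"x":0,"y":0,"z":0,"wx":0,"wy":0,"wz":0,"jaw":45},{"x":0,"y":0,"z":0,"wx":0,"wy":0,"wz":0,"jaw":35},{"x":0,"y":0,"z":0,"wx":0,"wy":0,"wz":0,"jaw":35},{"x":0,"y":0,"z":0,"wx":0,"wy":0,"wz":0,"jaw":35}]'

```text
t: 10.95
tool_pos: [0.5611, -0.2347, 0.1934]
tcp_rot: [-0.632, -1.841, 1.841]
ft_force: [-0.7, 0.5, 3.0]
finger_gap: 0.518
```

Gap 0.518, i.e. 45 mm: the loop is gripped. Lift, turn and carry to outside the hook.

Call:
play_rows --increments '[{"x":0,"y":-10,"z":0,"wx":0,"wy":0,"wz":0,"jaw":35},{"x":0,"y":-25,"z":0,"wx":0,"wy":0,"wz":0,"jaw":35},{"x":0,"y":-35,"z":0,"wx":0,"wy":0,"wz":0,"jaw":35},{"x":0,"y":-35,"z":0,"wx":0,"wy":0,"wz":0,"jaw":35},{"x":0,"y":-25,"z":0,"wx":0,"wy":0,"wz":0,"jaw":35},{"x":0,"y":-10,"z":0,"wx":0,"wy":0,"wz":0,"jaw":35}]'

```text
t: 11.45
tool_pos: [0.5621, -0.2353, 0.3377]
tcp_rot: [-0.64, -1.844, 1.843]
ft_force: [0.7, -0.9, -1.6]
finger_gap: 0.511
```

Call:
play_rows --increments '[{"x":0,"y":0,"z":0,"wx":0,"wy":0.1,"wz":0,"jaw":35},{"x":0,"y":0,"z":0,"wx":0,"wy":0.1,"wz":0,"jaw":35},{"x":0,"y":0,"z":0,"wx":0,"wy":0.1,"wz":0,"jaw":35},{"x":0,"y":0,"z":0,"wx":0,"wy":0.1,"wz":0,"jaw":35},{"x":0,"y":0,"z":0,"wx":0,"wy":0.1,"wz":0,"jaw":35},{"x":0,"y":0,"z":0,"wx":0,"wy":0.1,"wz":0,"jaw":35},{"x":0,"y":0,"z":0,"wx":0,"wy":0.08,"wz":0,"jaw":35}]'

```text
t: 12.03
tool_pos: [0.5603, -0.2343, 0.3308]
tcp_rot: [-1.091, -1.372, 1.373]
ft_force: [0.0, 0.2, -1.7]
finger_gap: 0.52
```

```bash
python3 - <<'E'
from h import *
st()
p=read_camera("wrist");cv2.imwrite("pics/w6.png",p["img"])
d=read_camera("side");print([(np.round(r["centre"]),r["conf"]) for r in landmark_of("loop_centre",d)[:4]])
E
```

```text
t 12.03 pos [0.56, -0.234, 0.331] yaw 102.9 down [-0.003, 0.001, -1.0] J [-0.13, 0.309, 0.13, -0.001, -1.395, -1.215] F [0.04, 0.195, -1.697] gap 0.52
[(array([365., 194.]), 0.81), (array([312., 176.]), 0.73), (array([316., 160.]), 0.65)]
```

View pics/w6.png

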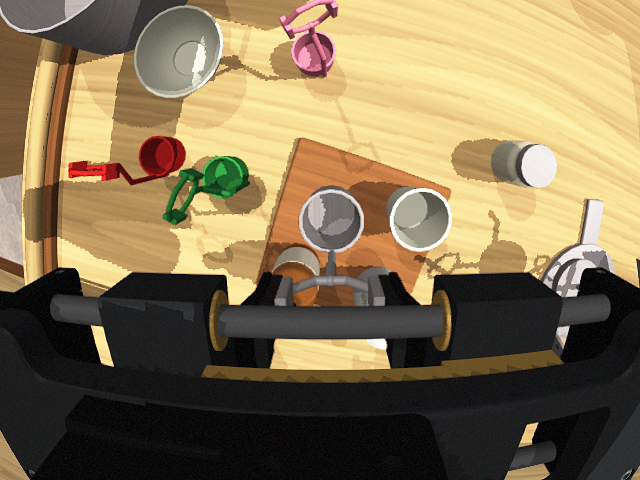

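The dipper hangs held in the jaws, cup at (331,217), and the wrist force is 1.7 N. Carrying now.

Call:
play_rows --increments '[{"x":20,"y":0,"z":1,"wx":0,"wy":0,"wz":0,"jaw":35},{"x":30,"y":0,"z":2,"wx":0,"wy":0,"wz":0,"jaw":35},{"x":35,"y":0,"z":2,"wx":0,"wy":0,"wz":0,"jaw":35},{"x":35,"y":0,"z":2,"wx":0,"wy":0,"wz":0,"jaw":35},{"x":35,"y":0,"z":2,"wx":0,"wy":0,"wz":0,"jaw":35},{"x":35,"y":0,"z":3,"wx":0,"wy":0,"wz":0,"jaw":35},{"x":35,"y":0,"z":3,"wx":0,"wy":0,"wz":0,"jaw":35}]'

```text
t: 12.77
tool_pos: [0.4939, -0.0177, 0.332]
tcp_rot: [-1.09, -1.377, 1.378]
ft_force: [0.9, 0.6, -2.1]
finger_gap: 0.517
```

Call:
play_rows --increments '[{"x":35,"y":0,"z":3,"wx":0,"wy":0,"wz":0,"jaw":35},{"x":35,"y":0,"z":3,"wx":0,"wy":0,"wz":0,"jaw":35},{"x":35,"y":0,"z":3,"wx":0,"wy":0,"wz":0,"jaw":35},{"x":35,"y":0,"z":1,"wx":0,"wy":0,"wz":0,"jaw":35},{"x":30,"y":0,"z":1,"wx":0,"wy":0,"wz":0,"jaw":35},{"x":18,"y":0,"z":0,"wx":0,"wy":0,"wz":0,"jaw":35},{"x":0,"y":0,"z":0,"wx":0,"wy":0,"wz":0,"jaw":35},{"x":0,"y":0,"z":0,"wx":0,"wy":0,"wz":0,"jaw":35}]'

```text
t: 13.43
tool_pos: [0.441, 0.1621, 0.3321]
tcp_rot: [-1.089, -1.378, 1.38]
ft_force: [0.4, -0.5, -2.1]
finger_gap: 0.511
```

```bash
python3 - <<'E'
from h import *
st()
s=read_camera("scene");d=read_camera("side")
for k in("empty_hook","loop_top","loop_centre"):
    for n,q in(("scene",s),("side",d)): print(k,n,[(np.round(r["centre"]).tolist(),round(r["conf"],2)) for r in landmark_of(k,q)[:4]])
E
```

```text
t 13.43 pos [0.441, 0.162, 0.332] yaw 103.4 down [-0.001, -0.001, -1.0] J [0.699, 0.057, -0.182, -0.0, -1.333, -2.036] F [0.4, -0.489, -2.077] gap 0.511
empty_hook scene [([373.0, 180.0], 0.81), ([317.0, 341.0], 0.61)]
empty_hook side [([312.0, 270.0], 0.76), ([272.0, 358.0], 0.72), ([270.0, 264.0], 0.65), ([263.0, 264.0], 0.62)]
loop_top scene [([195.0, 253.0], 0.97), ([162.0, 330.0], 0.87), ([349.0, 139.0], 0.71), ([207.0, 309.0], 0.58)]
loop_top side [([314.0, 173.0], 0.77), ([316.0, 160.0], 0.68), ([365.0, 182.0], 0.6)]
loop_centre scene [([347.0, 149.0], 0.83), ([210.0, 317.0], 0.74), ([304.0, 270.0], 0.7), ([150.0, 345.0], 0.63)]
loop_centre side [([310.0, 177.0], 0.56), ([369.0, 191.0], 0.53), ([273.0, 357.0], 0.53), ([311.0, 270.0], 0.22)]
```

Call:
play_rows --increments '[{"x":0,"y":20,"z":0,"wx":0,"wy":0.015,"wz":0,"jaw":35},{"x":0,"y":30,"z":0,"wx":0,"wy":0,"wz":0,"jaw":35},{"x":0,"y":20,"z":0,"wx":0,"wy":0,"wz":0,"jaw":35},{"x":0,"y":8,"z":0,"wx":0,"wy":0,"wz":0,"jaw":35},{"x":0,"y":0,"z":-8,"wx":0,"wy":0,"wz":0,"jaw":35},{"x":0,"y":0,"z":-10,"wx":0,"wy":0,"wz":0,"jaw":35},{"x":0,"y":0,"z":0,"wx":0,"wy":0,"wz":0,"jaw":35}]'

```text
t: 14.42
tool_pos: [0.4624, 0.1666, 0.2563]
tcp_rot: [-1.103, -1.37, 1.362]
ft_force: [0.2, -0.2, -1.5]
finger_gap: 0.513
```

```bash
python3 - <<'E'
from h import *
st()
s=read_camera("scene");d=read_camera("side")
a=s["img"][110:260,290:440];b=d["img"][200:380,230:410]
cv2.imwrite("pics/c7.png",np.hstack([cv2.resize(a,(400,400),interpolation=cv2.INTER_CUBIC),cv2.resize(b,(400,400),interpolation=cv2.INTER_CUBIC)]))
E
```

```text
t 14.42 pos [0.462, 0.167, 0.256] yaw 102.3 down [0.005, 0.002, -1.0] J [0.678, 0.138, -0.281, 0.002, -1.147, -2.035] F [0.192, -0.234, -1.498] gap 0.513
```

View pics/c7.png

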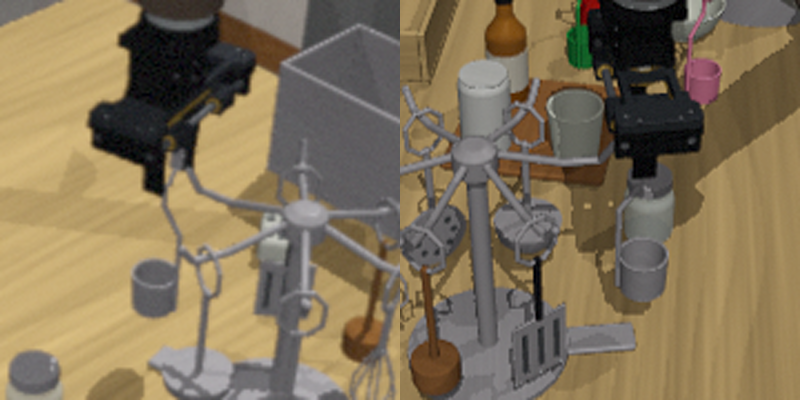

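The hook tip lies just ahead of the loop at the right height: side panel (612,150), scene panel (190,165). Inserting it now.

Call:
play_rows --increments '[{"x":0,"y":2,"z":-6,"wx":0,"wy":0,"wz":0,"jaw":35},{"x":0,"y":0,"z":-8,"wx":0,"wy":0,"wz":0,"jaw":35},{"x":0,"y":0,"z":-8,"wx":0,"wy":0,"wz":0,"jaw":35},{"x":0,"y":0,"z":0,"wx":0,"wy":0,"wz":0,"jaw":35}]'

```text
t: 14.85
tool_pos: [0.4825, 0.1707, 0.2527]
tcp_rot: [-1.101, -1.367, 1.365]
ft_force: [-0.5, 0.4, -1.9]
finger_gap: 0.514
```

Call:
play_rows --increments '[{"x":0,"y":0,"z":-8,"wx":0,"wy":0,"wz":0,"jaw":35},{"x":0,"y":0,"z":-8,"wx":0,"wy":0,"wz":0,"jaw":35},{"x":0,"y":0,"z":-8,"wx":0,"wy":0,"wz":0,"jaw":35},{"x":0,"y":0,"z":-3,"wx":0,"wy":0,"wz":0,"jaw":35},{"x":0,"y":0,"z":0,"wx":0,"wy":0,"wz":0,"jaw":35},{"x":0,"y":0,"z":0,"wx":0,"wy":0,"wz":0,"jaw":35}]'

```text
t: 15.35
tool_pos: [0.507, 0.1757, 0.2522]
tcp_rot: [-1.1, -1.365, 1.366]
ft_force: [1.0, -0.7, -2.2]
finger_gap: 0.516
```

```bash
python3 - <<'E'
from h import *
pos,M=st()
u=np.array([np.cos(np.radians(192.5)),np.sin(np.radians(192.5))]);w=pos[:2]-[.6076,.1998];print("r",w@u,"tan",w@[-u[1],u[0]])
s=read_camera("scene");d=read_camera("side");w=read_camera("wrist")["img"][200:380,220:440]
a=s["img"][110:260,315:465];b=d["img"][200:380,230:410]
f=lambda i:cv2.resize(i,(400,300),interpolation=cv2.INTER_CUBIC)
cv2.imwrite("pics/c8.png",np.vstack([np.hstack([f(a),f(b)]),np.hstack([f(w),f(w)*0])]))
E
```

```text
t 15.35 pos [0.507, 0.176, 0.252] yaw 102.3 down [-0.001, -0.0, -1.0] J [0.636, 0.223, -0.183, -0.0, -1.165, -1.992] F [1.003, -0.698, -2.218] gap 0.516
r 0.10341043106257236 tan 0.0017125243398512366
```

View pics/c8.png

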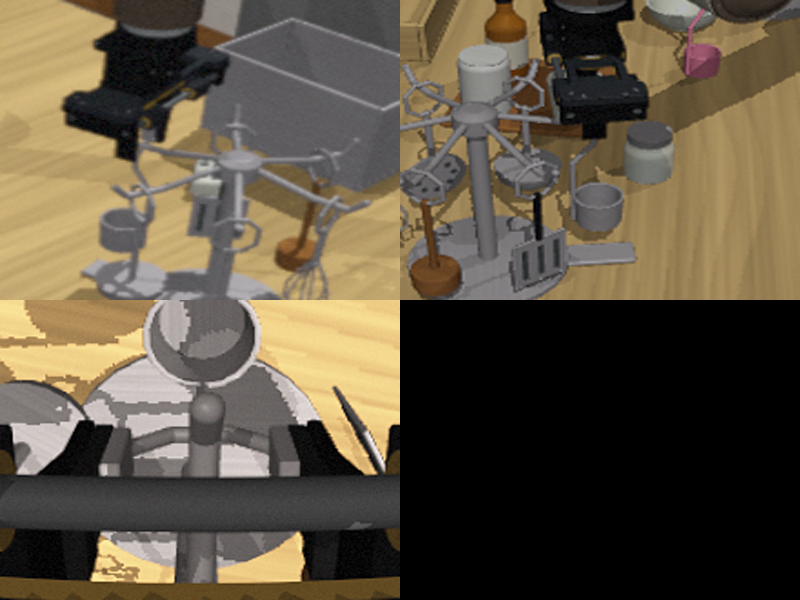

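The wrist panel shows the bar passing centrally through the loop: bar tip at (207,410), cheeks at (115,450) and (283,450). Lowering onto the seat.

Call:
play_rows --increments '[{"x":0,"y":6,"z":-3,"wx":0,"wy":0,"wz":0,"jaw":35},{"x":0,"y":6,"z":0,"wx":0,"wy":0,"wz":0,"jaw":35},{"x":0,"y":6,"z":0,"wx":0,"wy":0,"wz":0,"jaw":35},{"x":0,"y":4,"z":0,"wx":0,"wy":0,"wz":0,"jaw":35},{"x":0,"y":0,"z":0,"wx":0,"wy":0,"wz":0,"jaw":35},{"x":0,"y":0,"z":0,"wx":0,"wy":0,"wz":0,"jaw":35}]'

```text
t: 16.0
tool_pos: [0.5098, 0.1763, 0.2301]
tcp_rot: [-1.1, -1.365, 1.367]
ft_force: [0.7, -0.2, -2.3]
finger_gap: 0.515
```

Call:
play_rows --increments '[{"x":0,"y":2,"z":0,"wx":0,"wy":0,"wz":0,"jaw":35},{"x":0,"y":0,"z":0,"wx":0,"wy":0,"wz":0,"jaw":35},{"x":0,"y":0,"z":0,"wx":0,"wy":0,"wz":0,"jaw":35}]'

```text
t: 16.25
tool_pos: [0.51, 0.1765, 0.2287]
tcp_rot: [-1.1, -1.366, 1.365]
ft_force: [-0.8, -0.4, -1.5]
finger_gap: 0.516
```

Call:
play_rows --increments '[{"x":0,"y":1,"z":0,"wx":0,"wy":0,"wz":0,"jaw":35},{"x":0,"y":1,"z":0,"wx":0,"wy":0,"wz":0,"jaw":35},{"x":0,"y":0,"z":0,"wx":0,"wy":0,"wz":0,"jaw":35},{"x":0,"y":0,"z":0,"wx":0,"wy":0,"wz":0,"jaw":35}]'

```text
t: 16.58
tool_pos: [0.5102, 0.1766, 0.2273]
tcp_rot: [-1.1, -1.367, 1.365]
ft_force: [-1.5, -0.7, 1.7]
finger_gap: 0.514
```

Contact: the force rose to +1.7 N. Releasing slowly.

Call:
play_rows --increments '[{"x":0,"y":0,"z":0,"wx":0,"wy":0,"wz":0,"jaw":53},{"x":0,"y":0,"z":0,"wx":0,"wy":0,"wz":0,"jaw":56},{"x":0,"y":0,"z":0,"wx":0,"wy":0,"wz":0,"jaw":62},{"x":0,"y":0,"z":0,"wx":0,"wy":0,"wz":0,"jaw":70},{"x":0,"y":0,"z":0,"wx":0,"wy":0,"wz":0,"jaw":76},{"x":0,"y":0,"z":0,"wx":0,"wy":0,"wz":0,"jaw":76},{"x":0,"y":0,"z":0,"wx":0,"wy":0,"wz":0,"jaw":76},{"x":0,"y":0,"z":0,"wx":0,"wy":0,"wz":0,"jaw":76}]'

```text
t: 17.25
tool_pos: [0.5099, 0.1764, 0.2265]
tcp_rot: [-1.1, -1.366, 1.366]
ft_force: [0.1, -0.6, -0.1]
finger_gap: 0.756
```

Call:
play_rows --increments '[{"x":0,"y":-5,"z":0,"wx":0,"wy":0,"wz":0,"jaw":76},{"x":0,"y":-10,"z":0,"wx":0,"wy":0,"wz":0,"jaw":76},{"x":0,"y":-20,"z":0,"wx":0,"wy":0,"wz":0,"jaw":76},{"x":0,"y":-30,"z":0,"wx":0,"wy":0,"wz":0,"jaw":76},{"x":0,"y":-35,"z":0,"wx":0,"wy":0,"wz":0,"jaw":76},{"x":0,"y":-35,"z":0,"wx":0,"wy":0,"wz":0,"jaw":76},{"x":0,"y":0,"z":0,"wx":0,"wy":0,"wz":0,"jaw":76},{"x":0,"y":0,"z":0,"wx":0,"wy":0,"wz":0,"jaw":76}]'

```text
t: 17.92
tool_pos: [0.5107, 0.1768, 0.3651]
tcp_rot: [-1.102, -1.372, 1.36]
ft_force: [0.1, 0.0, -1.0]
finger_gap: 0.76
```

Call:
play_rows --increments '[{"x":0,"y":0,"z":30,"wx":0,"wy":0,"wz":0,"jaw":76},{"x":0,"y":0,"z":35,"wx":0,"wy":0,"wz":0,"jaw":76},{"x":0,"y":0,"z":35,"wx":0,"wy":0,"wz":0,"jaw":76},{"x":0,"y":0,"z":0,"wx":0,"wy":0,"wz":0,"jaw":76},{"x":0,"y":0,"z":0,"wx":0,"wy":0,"wz":0,"jaw":76},{"x":0,"y":0,"z":0,"wx":0,"wy":0,"wz":0,"jaw":76},{"x":0,"y":0,"z":0,"wx":0,"wy":0,"wz":0,"jaw":76},{"x":0,"y":0,"z":0,"wx":0,"wy":0,"wz":0,"jaw":76}]'

```text
t: 18.58
tool_pos: [0.4129, 0.1554, 0.3609]
tcp_rot: [-1.1, -1.364, 1.366]
ft_force: [0.1, -0.3, 0.5]
finger_gap: 0.758
```

```bash
python3 - <<'E'
from h import *
st()
s=read_camera("scene");d=read_camera("side");w1=read_camera("wrist")["img"]
[read_camera("wrist") for _ in range(10)]
w2=read_camera("wrist")["img"];print("diff",cv2.absdiff(w1,w2).mean(),cv2.absdiff(w1,w2).max())
a=s["img"][110:260,315:465];b=d["img"][200:380,230:410]
f=lambda i:cv2.resize(i,(400,300),interpolation=cv2.INTER_CUBIC)
cv2.imwrite("pics/c9.png",np.vstack([np.hstack([f(a),f(b)]),np.hstack([f(w1),f(w2)])]))
E
```

```text
t 18.58 pos [0.413, 0.155, 0.361] yaw 102.3 down [-0.001, -0.001, -1.0] J [0.731, -0.007, -0.179, -0.0, -1.4, -2.087] F [0.06, -0.331, 0.471] gap 0.758
diff 3.275915798611111 139
```

View pics/c9.png

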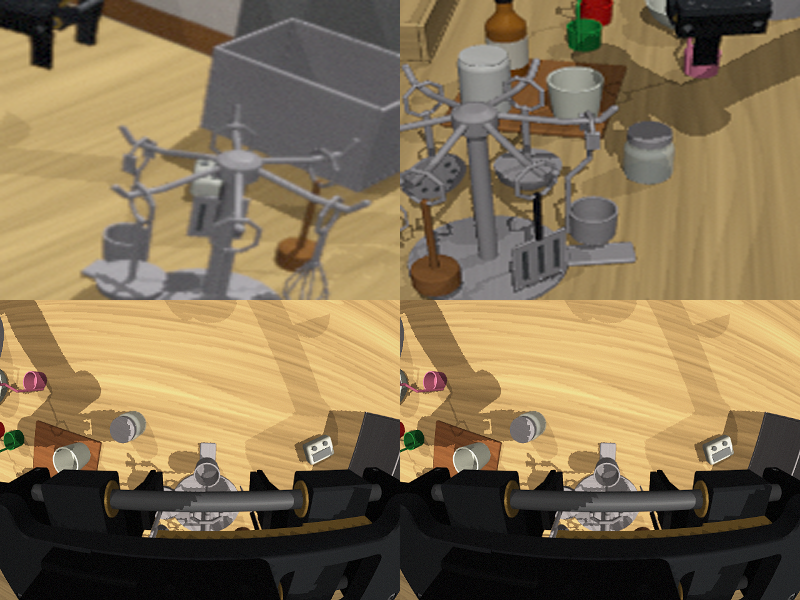

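The dipper hangs on the front hook, with its loop at (597,130) and its cup at (593,218) above the tongue. I'll let it settle and check for swing.

Call:
play_rows --increments '[{"x":0,"y":0,"z":0,"wx":0,"wy":0,"wz":0,"jaw":76},{"x":0,"y":0,"z":0,"wx":0,"wy":0,"wz":0,"jaw":76},{"x":0,"y":0,"z":0,"wx":0,"wy":0,"wz":0,"jaw":76},{"x":0,"y":0,"z":0,"wx":0,"wy":0,"wz":0,"jaw":76},{"x":0,"y":0,"z":0,"wx":0,"wy":0,"wz":0,"jaw":76},{"x":0,"y":0,"z":0,"wx":0,"wy":0,"wz":0,"jaw":76},{"x":0,"y":0,"z":0,"wx":0,"wy":0,"wz":0,"jaw":76},{"x":0,"y":0,"z":0,"wx":0,"wy":0,"wz":0,"jaw":76}]'

```text
t: 19.95
tool_pos: [0.4122, 0.1551, 0.3615]
tcp_rot: [-1.1, -1.366, 1.366]
ft_force: [0.8, -0.3, -0.6]
finger_gap: 0.76
```

```bash
python3 - <<'E'
from h import *
sh=[]
ref=None
for i in range(24):
    g=cv2.cvtColor(read_camera("side")["img"],cv2.COLOR_BGR2GRAY)[310:352,300:332].astype(np.float32)
    if ref is None: ref=g
    sh.append(np.round(cv2.phaseCorrelate(ref,g)[0],2).tolist())
print(sh)
s=read_camera("scene");d=read_camera("side")
for k,z in(("empty_hook",.249),("loop_top",.249)):
    for n,q in(("scene",s),("side",d)): print(k,n,[(l(atz(q,r["centre"],z)[:2]),round(r["conf"],2)) for r in landmark_of(k,q)[:5]])
E
```

```text
[[0.0, 0.5], [0.01, 0.57], [0.0, 0.51], [0.03, 0.5], [-0.05, 0.53], [-0.05, 0.53], [0.04, 0.55], [0.01, 0.5], [0.01, 0.55], [0.0, 0.52], [0.01, 0.53], [0.02, 0.51], [-0.01, 0.49], [-0.05, 0.54], [-0.03, 0.54], [0.05, 0.48], [-0.0, 0.51], [-0.01, 0.55], [0.02, 0.51], [0.02, 0.58], [0.0, 0.52], [0.02, 0.5], [0.02, 0.5], [-0.07, 0.51]]
empty_hook scene [([0.519, 0.192], 0.75)]
empty_hook side [([0.517, 0.177], 0.93), ([0.453, 0.281], 0.45), ([0.423, 0.598], 0.2)]
loop_top scene [([0.594, -0.477], 0.76), ([0.511, 0.178], 0.75), ([0.6, -0.384], 0.74), ([0.436, -0.314], 0.61), ([0.708, -0.264], 0.42)]
loop_top side [([0.548, -0.276], 0.77), ([0.513, 0.181], 0.74), ([0.546, -0.357], 0.7), ([0.395, -0.205], 0.52)]
```

The dipper is still, its loop top is at about (0.512, 0.18), right at the seat, and the arm is clear. Handing in.

```bash
python3 -c "
from rig import *
print(job_done())"
```

```text
the job is handed in; nothing more can be done
None
```

I turned the carousel about 44° so the empty hook sits over the tongue. I then took the steel dipper from the board by its loop, hung it on that hook, let go and backed the arm away. The job was handed in at about 21 s of robot time; no verdict was reported.

**Last checks:**
- **Stillness:** the cup moved less than 0.1 pixel over 1.2 s of side pictures.
- **Loop on the hook:** both cameras put the loop's top at about (0.512, 0.18), within a few mm of where I placed the seat, (0.510, 0.178).
- **Hook at the front:** the spoke lined up with the tongue in the wrist picture right after turning. In the final check the side camera agreed, at (0.517, 0.177). The scene camera gave (0.519, 0.192), roughly 12 mm off to the side, which is still inside the 37 mm limit.
- **Robot clear:** the gripper is open and the fingertips are about 100 mm from the dipper. The wrist force readings are only noise.
- **Bystanders:** the arm touched none of them that I know of, and those visible in the last pictures stood upright. I did not re-measure their positions.

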